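# Load a coupon carrier under the spring clip of an irradiation stage

## Robot

A 7-joint arm with a two-finger parallel gripper is mounted at the origin on the work surface. World frame = base frame: x ahead of the robot, y to its left, z up, the work surface at z = 0. Lengths are in m, angles in rad, forces in N, time in s.
With the tool pointing down it reaches from about 0.35 to 0.9 m from the base axis. Payload 19.9 kg.
Tool frame: the origin (TCP) lies between the finger pads; the fingertips stand 19 mm ahead of it and the grasp point (between the pads) is the TCP; z points along the fingers, y is the direction in which the jaws open and shut (so a half turn about z gives the same grasp; the last joint's range is limited). The gripper opens to 94 mm and grips with 3 to 60 N. Pads are 16 mm wide; open, the fingers measure 119 mm over their backs; the gripper's body (75 mm by 177 mm) begins 78 mm behind the grasp point.
Start: joints at [-1.389, 0.417, -0.01, 1.614, 0.005, 1.111, -0.053], TCP at [0.138, 0.61, 0.224] pointing down, gripper open.
Joint ranges: [-2.81, 2.81], [-0.39, 2.02], [-1.27, 1.25], [0.06, 2.57], [-1.19, 4.33], [0.19, 2], [-2.82, 2.82]. Speed limits (rad/s): [1.89, 1.89, 2.39, 2.39, 3.01, 3.01, 3.01].

## Interface

Orientations are given as a 3x3 rotation matrix whose columns are the frame's x, y, z axes.
In Python, from rig import robot gives the robot as it stands. Calls block until the motion is done:
- robot.move_ptp(position, orientation): joint-space move of the TCP to a pose.
- robot.move_linear(position, velocity=0.15, frame=None, threshold=None): straight line of the TCP; frame=None keeps the orientation; velocity is the mean speed in m/s. With threshold (N) it stops when the force on the tool has changed by that much, and returns True; else False.
- robot.goto_joints(angles): joint-space move.
- robot.gripper_to(opening): finger opening in m; the grip force is fixed at half the most; returns when the fingers have stopped.
- robot.pause(seconds).
- robot.ik(position, orientation): joint angles nearest the present ones, or None.
- robot.get_state(): the state.
- robot.grab_frame(name): name is "side" or "top"; returns the picture (384x512x3 uint8, red, green, blue); there is no depth.
- robot.camera_info(name): a dict with "fx", "fy", "cx", "cy" (pixels), "rvec" (rotation vector, rad) and "tvec" (3), from world to camera coordinates, as OpenCV has them. Camera axes: x right, y down, z forward; pixel columns grow to the right and rows downward; lengths in m; the calibration is good to about 2 mm. A picture is of the moment at which its call begins. camera_info takes no time and is no camera call.
A pose or a line that the arm cannot do raises robot.PlanningError and nothing moves.
- robot.sign_off(): hands the job in, once; it reports no verdict.
The state is a dict: "time": time; "qpos": joint angles; "joint_vel": joint speeds; "effort": joint torques, N m; "ee_pos": TCP position; "tool_rot": TCP orientation; "force": force on the tool from outside, world axes, zero at the start; "moment": the same for the moment, N m; "opening": finger opening in m.
Only numpy, scipy, OpenCV 4.12 (cv2) and the standard library are available. Lean on these libraries where they do the work, as an engineer would, in place of code of your own. Each camera call takes 0.05 s, during which the arm holds its last target. There are 200 camera calls.

## Task

Load the black coupon carrier into the irradiation stage: press the clip's red thumb plate down with one fingertip and, while keeping it held down, push the carrier along its lane beneath the clip's nose with the other fingertip until it is fully home, square against the end stop. Then let the clip come down on the carrier and move the hand clear. Only push the carrier, never lift it, and leave the vials and the dust cap around the stage where they are.

Things in the scene. Friction and masses are not known exactly. Their poses are not given: they have to be found in the camera images.
- stage: Fixed aluminium irradiation stage on the bench. Origin at bench level under the lane's centre line; x = loading direction along the lane, y = across to the clip's side, z up. Plate x -85..55 mm, y -45..92 mm; its flat top (the bed) is 15 mm above the bench. The lane runs between two rails 5 mm high, inner faces y = -29 and +29 mm, outer +-33, x -30..40 mm.
- home (a point): Point fixed in the stage at x 22, y 0, 19 mm above the bench, over the blue LED port (26 mm): where the carrier's centre is when the carrier is fully home against the end stop (face at stage x = 40 mm, 6 mm high) and centred in the lane. Axes as the stage's. A grey driver box 55 mm high stands on the bench from 168 mm beyond it (+x); a drum 110 mm high stands well to the robot's left.
- carrier_center (a point): Centre of the loose coupon carrier: flat black frame 36 mm along the lane (x) x 54 mm across (y) x 8 mm thick, about 45 g, with a yellow-green coated glass coupon in its window. It starts flat on the bed between the rails (top 23 mm above the bench), 5 to 27 mm short of the clip's nose. Axes as the stage's when it lies straight.
- clip (a joint): Angle of the sprung clip lever, rad. 0 = sprung shut, nose about 4 mm above the bed, blocking the carrier; 0.35 = thumb plate fully down (end of travel), nose about 12 mm above the bed. The nose clears the carrier from about 0.19; resting on it the clip reads about 0.17. Pressing the thumb plate's middle takes about 3 N to start and 8 N fully down; it springs back when let go.
- clip_pad (a point): Centre of the top face of the clip's red thumb plate (moves with the clip): stage x -36..30 mm, 32 mm across, 2 mm thick. Shut, it slopes up outward at 0.35 rad, outer edge about 33 mm above the bench; fully down it is level at stage y 54..86 mm, top face 18 mm above the bench (3 mm above the bed), so a fingertip at that height is also low enough to push the carrier's trailing edge.
- clip_hinge (a point): Point fixed on the clip's hinge pin, at stage x 0, y 46 mm, 23 mm above the bench. The pin lies along stage x between two lugs, which stand at stage x -40.5..-36.5 and 35..39 mm, y 41..51 mm, up to 28 mm above the bench.
- clip_nose (a point): Underside of the clip's nose foot (rubber; moves with the clip), at stage y about 23.5 mm on a 12 mm wide steel arm at stage x 23..35 mm. It lies over the carrier's margin on the clip's side once the carrier is loaded.
- vial_green_mid (a point): Middle of a loose capped glass vial with green contents, 23 mm diameter, 42 mm tall, standing on the bench near the stage. Leave it.
- vial_amber_mid (a point): Middle of a loose capped glass vial with amber contents, 23 mm diameter, 42 mm tall, standing on the bench near the stage. Leave it.
- dust_cap_mid (a point): Middle of a loose black round dust cap, 38 mm diameter, 16 mm tall, on the bench near the stage. Leave it.
There are look-alikes about, which are no part of the job. What is shaped like the part that bears carrier_center but orange is not meant.

How it is judged:
On the way, in this order (a step that is already met when the one before it is completed fails the run):
1. a fingertip holds the thumb plate down, the carrier not yet under the nose (value of joint clip above 0.21 rad and contact force between the fingers and clip above 0.5 N and x of carrier_center in the frame of home below -0.014 m), for 0.1 s.
2. the carrier is home against the stop while the clip is still held down (value of joint clip above 0.21 rad and contact force between the fingers and clip above 0.5 N and x of carrier_center in the frame of home above -0.003 m), for 0.1 s.
At the end, for the whole second after the job is handed in: The carrier lies flat in the lane within 3 mm of fully home against the stop, within 4 mm of the lane centre, square to the stop within 0.06 rad, at rest, with the clip let down on it (clip 0.13 to 0.21 rad); nothing touches the robot (x of carrier_center in the frame of home between -0.003 and 0.003 m and y of carrier_center in the frame of home between -0.004 and 0.004 m and z of carrier_center in the frame of home between -0.002 and 0.002 m and angle between the x axis of carrier_center and the x axis of home, either way round below 0.06 rad and value of joint clip between 0.13 and 0.21 rad and linear speed of carrier below 0.01 m/s).
It fails at once if the carrier is lifted off the bed by more than 4 mm or tipped (z of carrier_center in the frame of home above 0.004 m or angle between carrier_center's own z axis and vertical above 0.15 rad).
It fails at once if a vial or the dust cap is moved by more than 10 mm or tipped (distance of any of vial_green_mid, vial_amber_mid, dust_cap_mid from where it was at the start of the episode above 0.01 m).
It also fails if it takes over 38 s, if anything falls off the work surface, if the arm or the gripper's body presses on something with over 40 N, if the wrist force passes 120 N, or if a joint passes its speed limit or range.

## Working session

There is one attempt and no reset: what is moved stays moved. The work goes in short steps, each a Python script; the robot and the scene stay as the last script left them, time stands still between calls to the robot, and variables do not carry over. Pictures are saved under pics/ and viewed, on a budget of 10 in all, crops included, one or two more only if the job needs it, and the job is handed in when it is done.

```bash
ls; mkdir -p pics
python3 - <<'E'
from rig import robot
import cv2
for n in("top","side"):
    im=robot.grab_frame(n); cv2.imwrite(f"pics/{n}0.png",im[:,:,::-1]); print(n,robot.camera_info(n))
s=robot.get_state();print(s['time'],s['ee_pos'],s['tool_rot'],s['opening'])
E
```

```text
pics
top {'fx': 419.21314120226, 'fy': 419.21314120226, 'cx': 264.54030349056893, 'cy': 192.26250774347363, 'rvec': array([ 2.1782735 , -2.12093161,  0.11753475]), 'tvec': array([0.00162018, 0.55643979, 0.809155  ])}
side {'fx': 440.8543914610173, 'fy': 440.8543914610173, 'cx': 256.5440045665572, 'cy': 192.31324594525972, 'rvec': array([ 0.44544148, -2.64990676,  1.29107789]), 'tvec': array([0.54331664, 0.14975496, 0.69835042])}
0.1 [0.13805637 0.60923968 0.22389012] [[-9.75279869e-01  2.20973200e-01 -1.47127798e-04]
 [ 2.20973228e-01  9.75279279e-01 -1.07729445e-03]
 [-9.45625100e-05 -1.08317490e-03 -9.99999409e-01]] 0.09379668693206042
```

View pics/top0.png

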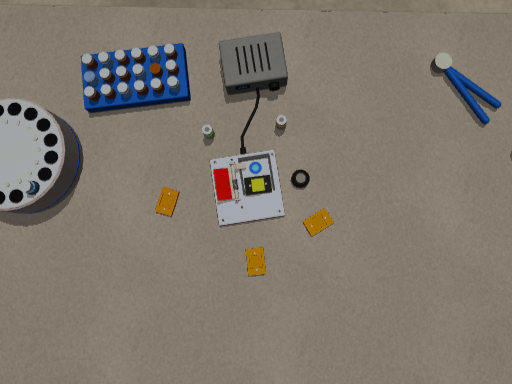

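View pics/side0.png

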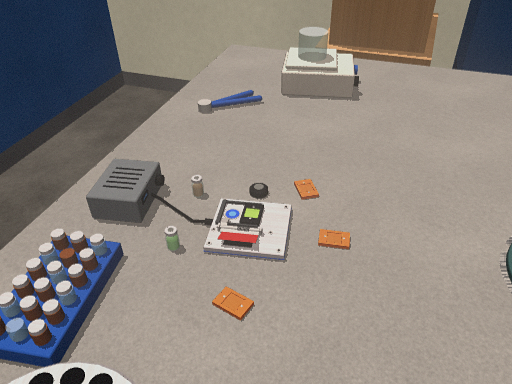

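Top view: the stage is at about (247,188), with the red plate at (223,184) and the black carrier with yellow-green coupon at (258,185). Possible look-alikes are the orange frames at (168,202), (256,262) and (318,222), the dust cap at (300,179), and the vials at (208,131) and (281,122). I choose the black carrier at (258,185) and check it in a crop with a fitted stage overlay.

```bash
cat > h.py <<'E'
import numpy as np,cv2
from scipy.optimize import least_squares
from rig import robot
def cam(n):
    c=robot.camera_info(n);K=np.array([[c['fx'],0,c['cx']],[0,c['fy'],c['cy']],[0,0,1]])
    return K,np.asarray(c['rvec']),np.asarray(c['tvec'])
def proj(n,P):
    K,r,t=cam(n);return cv2.projectPoints(np.asarray(P,float).reshape(-1,3),r,t,K,None)[0][:,0]
def unproj(n,uv,z):
    K,r,t=cam(n);R=cv2.Rodrigues(r)[0];o=-R.T@t
    d=np.c_[np.asarray(uv,float).reshape(-1,2),np.ones(len(np.atleast_2d(uv)))]@np.linalg.inv(K).T@R
    return o+d*((z-o[2])/d[:,2])[:,None]
def S2W(p,P):
    P=np.asarray(P,float).reshape(-1,3);c,s=np.cos(p[2]),np.sin(p[2])
    return P@np.array([[c,s,0],[-s,c,0],[0,0,1]])+[p[0],p[1],0]
E
python3 - <<'E'
from h import *
C=np.array([[55,92,15],[55,-45,15],[-85,-45,15],[-85,92,15]])/1e3
uv=np.array([[211,157],[273,151],[284,216],[218,225]])
W=unproj("top",uv,.015);print(W)
im=robot.grab_frame("top")
g=im.min(2);m=np.zeros_like(g);m[145:232,203:292]=(g[145:232,203:292]>150)*255
h=cv2.convexHull(cv2.findNonZero(m));q=cv2.approxPolyDP(h,5,True)[:,0];print("hull",q.tolist())
f=least_squares(lambda p:(proj("top",S2W(p,C))-uv).ravel(),[*W.mean(0)[:2],0.1]);p=f.x;print(p,f.fun)
for n,s in(("top",8),("side",8)):
    im=robot.grab_frame(n)[:,:,::-1]
    u=proj(n,S2W(p,C)).astype(int);x0,y0=u.min(0)-6;x1,y1=u.max(0)+7
    x1=min(x1,x0+100);y1=min(y1,y0+75) if y1-y0>75 else y1
    s=min(800/(x1-x0),600/(y1-y0));s=int(s)
    b=cv2.resize(im[y0:y1,x0:x1],None,fx=s,fy=s,interpolation=cv2.INTER_CUBIC)
    def dr(P,c):cv2.polylines(b,[((proj(n,S2W(p,np.array(P)/1e3))+.5-[x0,y0])*s).astype(int)],True,c,1)
    dr(C*1e3,(0,255,0));dr([[22-18,27,23],[40,27,23],[40,-27,23],[4,-27,23]],(255,0,255))
    dr([[-30,33,20],[40,33,20],[40,-33,20],[-30,-33,20]],(255,255,0))
    cv2.imwrite(f"pics/{n}c.png",b);print(n,x0,y0,s,b.shape)
E
```

```text
[[ 0.62991607  0.13052733  0.015     ]
 [ 0.64584443  0.00154683  0.015     ]
 [ 0.51079833 -0.0243299   0.015     ]
 [ 0.48880916  0.11004464  0.015     ]]
hull [[284, 214], [219, 224], [210, 160], [273, 150]]
[0.58732185 0.03353141 0.15540593] [-1.20346765  1.14695433  1.93097544 -1.2596956  -0.12612297  0.23468461
 -0.59025215 -0.16171988]
top 203 143 8 (600, 696, 3)
side 196 191 8 (576, 800, 3)
```

View pics/topc.png

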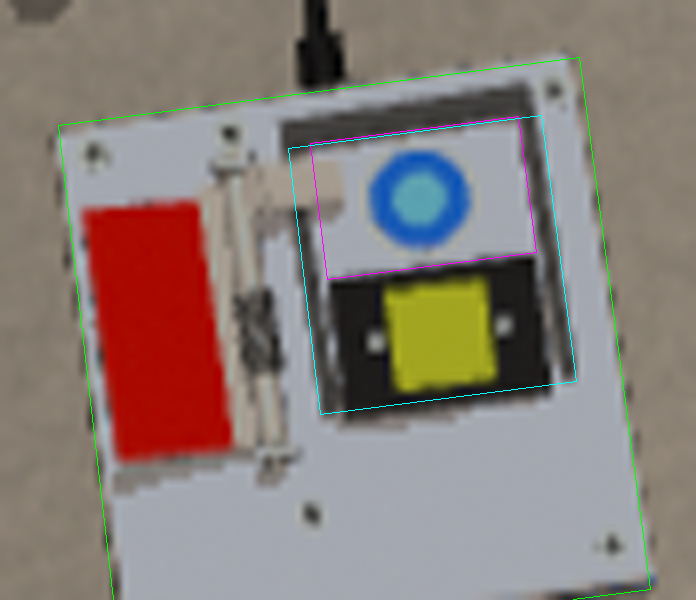

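View pics/sidec.png

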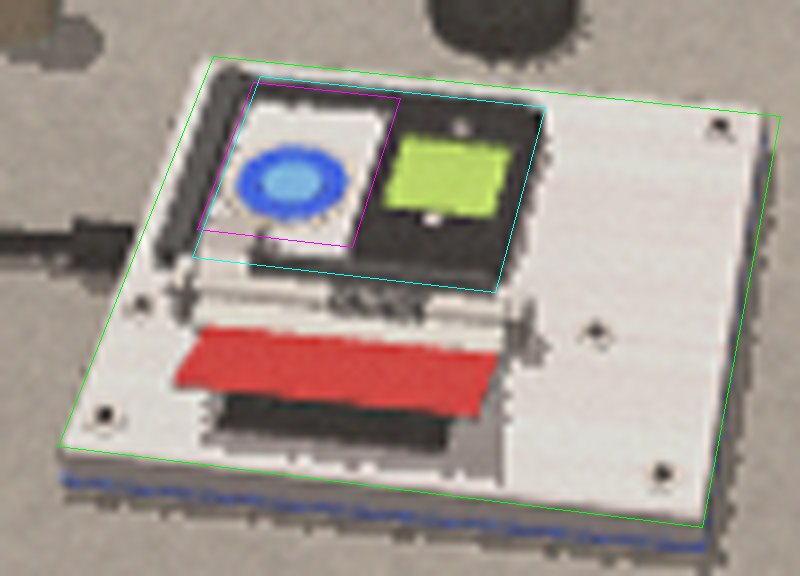

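The crops confirm the black carrier with its yellow-green coupon, lying straight between the rails. Its coupon is at crop (440,334) in the top view and (448,177) in the side view. The clip is shut and the LED centre is at (419,199) in the top view and (291,182) in the side view. I refine the stage pose with both views, then hover.

```bash
cat >> h.py <<'E'
A=0.30
D=0.0735/np.cos(A)   # finger-centre separation; pusher y=-3.5mm, presser y=+70mm
def pose(p,px,tipz,dy=0.):
    """TCP pose putting the pusher finger's leading corner at stage x=px"""
    pc=np.array([px-(.008*np.cos(A)+.00625*np.sin(A)),-.0035+dy])
    c=pc+D/2*np.array([np.sin(A),np.cos(A)])
    w=S2W(p,[*c,tipz+.019])[0]
    a=p[2]-A; y=np.array([-np.sin(a),np.cos(a),0]);z=np.array([0,0,-1.])
    return w,np.c_[np.cross(y,z),y,z]
E
python3 - <<'E'
from h import *
C=np.array([[55,92,15],[55,-45,15],[-85,-45,15],[-85,92,15],[22,0,15],[22,0,15]])/1e3
ct=np.array([[60,127],[570,57],[650,588],[np.nan]*2,[419,199],[419,199]])/8+[203-.5,143-.5]
cs=np.array([[62,447],[212,60],[775,118],[703,525],[291,182],[291,182]])/8+[196-.5,191-.5]
def res(p):
    return np.nan_to_num(np.r_[proj("top",S2W(p,C))-ct,proj("side",S2W(p,C))-cs].ravel())
f=least_squares(res,[.587,.033,.155],loss='soft_l1');p=f.x;print(p,res(p).round(1))
np.save('p.npy',p)
def inv(W):
    d=W[:,:2]-p[:2];c,s=np.cos(p[2]),np.sin(p[2]);return np.c_[d@[c,s],d@[-s,c]]*1e3
car=np.array([[328,280],[535,252],[551,393],[343,418],[440,334]])/8+[202.5,142.5]
print(inv(unproj("top",car,.023)).round(1))
print('side coupon',inv(unproj("side",np.array([[448,177]])/8+[195.5,190.5],.023)).round(1))
robot.gripper_to(D-.0125)
w,R=pose(p,-.038,.075);robot.move_ptp(w,R)
s=robot.get_state();print(s['time'],s['ee_pos'],w,s['opening'],s['force'])
for n in("top","side"):
    im=robot.grab_frame(n)[:,:,::-1].copy()
    u=proj(n,S2W(p,[0,.03,.03]))[0].astype(int);x0,y0=u-[50,40]
    b=cv2.resize(im[y0:y0+75,x0:x0+100],None,fx=6,fy=6,interpolation=cv2.INTER_CUBIC)
    w2=np.array(s['ee_pos'])-[0,0,.019]
    for sg in(1,-1):
        q=(proj(n,w2+sg*R[:,1]*D/2)[0]+.5-[x0,y0])*6;cv2.circle(b,tuple(int(v) for v in q),4,(255,0,255),1)
    cv2.imwrite(f"pics/{n}h.png",b)
cv2.imwrite("pics/hov.png",cv2.resize(np.vstack([cv2.imread("pics/toph.png"),cv2.imread("pics/sideh.png")]),None,fx=.66,fy=.66))
E
```

```text
[0.58814931 0.03402648 0.16352763] [-0.6 -0.2  0.7 -0.4  0.2 -0.4  0.   0.   0.3  0.2  0.3  0.2 -0.7  0.3
 -0.6 -0.3  0.1 -0.3 -0.1  0.2  1.   1.   1.   1. ]
[[  3.3  26.5]
 [  3.2 -27.1]
 [-33.5 -26.2]
 [-32.6  27.3]
 [-14.5  -0.1]]
side coupon [[-13.5  -1. ]]
3.375 [0.54716533 0.06183804 0.0940739 ] [0.54709653 0.06095231 0.094     ] 0.06422230002555883 [ 0.0234288   0.11632639 -0.5393538 ]
```

View pics/hov.png

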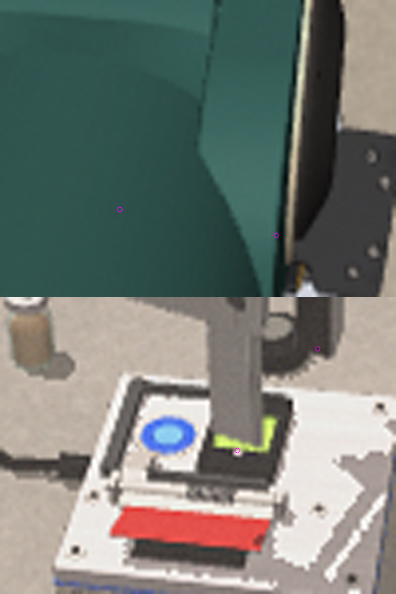

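The hover picture shows the presser tip at about (237,448), where predicted (237,451), and the wrist hides the top view. The carrier's trailing edge is at x≈-33 mm and the pusher corner goes to -38. Descending in steps while watching the force.

Run:
```python
from h import *
p=np.load('p.npy');pr=lambda t:print(t,round(robot.get_state()['time'],2),(np.array(robot.get_state()['ee_pos'])-[0,0,.019]).round(4),np.round(robot.get_state()['force'],2))
for z,v in((.038,.06),(.030,.03),(.025,.03),(.021,.02),(.0185,.02)):
    w,R=pose(p,-.038,z);hit=robot.move_linear(w,velocity=v,frame=R,threshold=20);pr((z,hit))
robot.pause(.2);pr('hold')
n="side";im=robot.grab_frame(n)[:,:,::-1]
u=proj(n,S2W(p,[0,.03,.03]))[0].astype(int);x0,y0=u-[50,40]
cv2.imwrite("pics/press.png",cv2.resize(im[y0:y0+75,x0:x0+100],None,fx=7,fy=7,interpolation=cv2.INTER_CUBIC))
```

```text
(0.038, False) 4.24 [0.5472 0.0608 0.0381] [0.01 0.42 1.01]
(0.03, False) 4.66 [0.5471 0.0609 0.0299] [ 1.02 -0.46 -0.21]
(0.025, False) 4.97 [0.5474 0.061  0.0251] [0.48 0.67 3.73]
(0.021, False) 5.33 [0.5474 0.0611 0.0212] [1.29 1.24 5.45]
(0.0185, False) 5.6 [0.5475 0.0609 0.0188] [0.39 0.53 8.48]
hold 5.8 [0.5475 0.061  0.0189] [-0.46  0.24  8.52]
```

View pics/press.png

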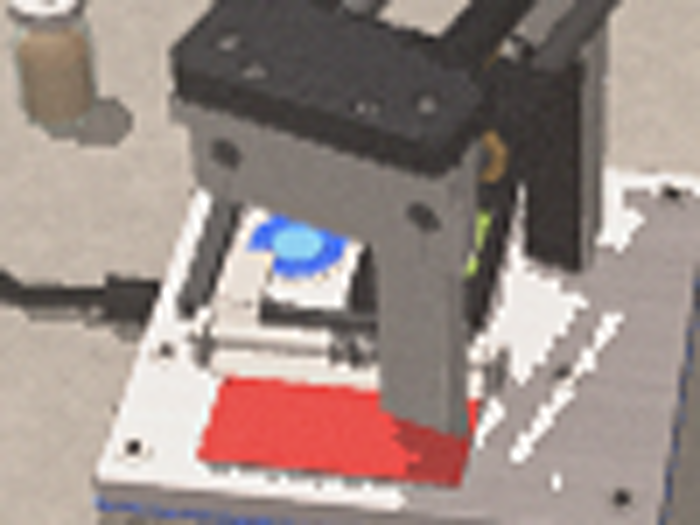

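The plate is down, nearly level under the fingertip at (425,420), with about 8.5 N on it. The pusher, tip at (560,265), stands behind the carrier, whose trailing edge is near (510,230). Now I push.

Run:
```python
from h import *
p=np.load('p.npy')
def pr(t):
    s=robot.get_state();d=np.array(s['ee_pos'])[:2]-pose(p,0,0)[0][:2]
    c,q=np.cos(p[2]),np.sin(p[2]);F=np.array(s['force'])
    print(t,round(s['time'],2),'px,dy mm',(np.array([d@[c,q],d@[-q,c]])*1e3).round(1),'tip',round(s['ee_pos'][2]-.019,4),'Fstage',np.round([F[:2]@[c,q],F[:2]@[-q,c],F[2]],2))
for x,v,th in((-.028,.03,15),(-.012,.03,15),(-.002,.03,15),(.009,.015,9)):
    w,R=pose(p,x,.0185);hit=robot.move_linear(w,velocity=v,frame=R,threshold=th);pr((x,hit))
    if hit:break
robot.pause(.3);pr('hold')
n="side";im=robot.grab_frame(n)[:,:,::-1]
u=proj(n,S2W(p,[0,.03,.03]))[0].astype(int);x0,y0=u-[50,40]
cv2.imwrite("pics/push.png",cv2.resize(im[y0:y0+75,x0:x0+100],None,fx=7,fy=7,interpolation=cv2.INTER_CUBIC))
```

```text
(-0.028, False) 6.33 px,dy mm [-28.6  -0. ] tip 0.0185 Fstage [-4.89  1.09  8.94]
(-0.012, False) 7.02 px,dy mm [-12.8  -0.1] tip 0.0184 Fstage [-5.26 -0.36  8.73]
(-0.002, False) 7.5 px,dy mm [-2.6 -0.1] tip 0.0185 Fstage [-4.88 -0.72  8.53]
(0.009, True) 8.07 px,dy mm [ 4.6 -0. ] tip 0.0182 Fstage [-3.92  1.27 10.4 ]
hold 8.38 px,dy mm [4.6 0. ] tip 0.0183 Fstage [-2.65  0.82  9.8 ]
```

View pics/push.png

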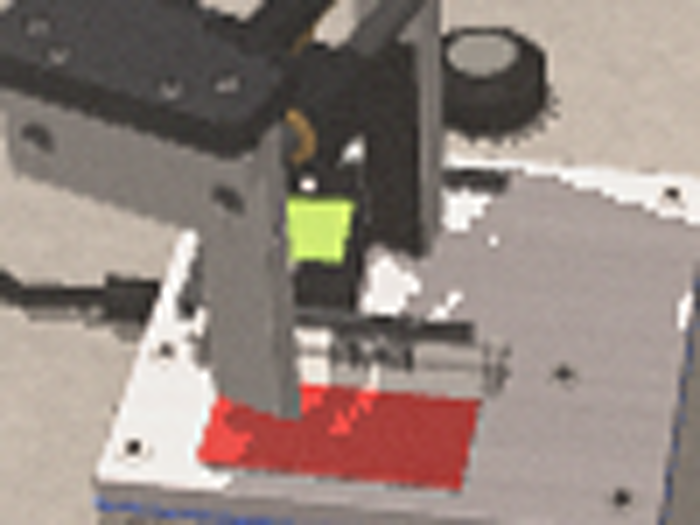

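The push stopped at +4.6 mm, where 4 mm was expected at the end stop. The carrier's trailing edge is at about (358,270), near where home should be. I press once more to confirm the stop, then back off, lift and look.

Run:
```python
from h import *
p=np.load('p.npy')
def pr(t):
    s=robot.get_state();d=np.array(s['ee_pos'])[:2]-pose(p,0,0)[0][:2]
    c,q=np.cos(p[2]),np.sin(p[2]);F=np.array(s['force'])
    print(t,round(s['time'],2),'px,dy mm',(np.array([d@[c,q],d@[-q,c]])*1e3).round(1),'tip',round(s['ee_pos'][2]-.019,4),'Fstage',np.round([F[:2]@[c,q],F[:2]@[-q,c],F[2]],2))
w,R=pose(p,.0085,.0185);pr(robot.move_linear(w,velocity=.01,frame=R,threshold=14))
robot.pause(.3);pr('hold')
s=robot.get_state();c,q=np.cos(p[2]),np.sin(p[2]);e=np.array(s['ee_pos'])
robot.move_linear(e-.007*np.array([c,q,0]),velocity=.02,frame=R);pr('back')
e=np.array(robot.get_state()['ee_pos']);robot.move_linear(e+[0,0,.03],velocity=.03);pr('up')
robot.move_linear(e+[0,0,.12],velocity=.1);pr('up')
robot.move_linear(e+[-.15,0,.14],velocity=.12);pr('clear')
for n in("top","side"):
    im=robot.grab_frame(n)[:,:,::-1]
    u=proj(n,S2W(p,[0,.03,.03]))[0].astype(int);x0,y0=u-[50,37];k=7
    b=cv2.resize(im[y0:y0+75,x0:x0+100],None,fx=k,fy=k,interpolation=cv2.INTER_CUBIC)
    P=np.array([[4,27,23],[40,27,23],[40,-27,23],[4,-27,23]])/1e3
    cv2.polylines(b,[((proj(n,S2W(p,P))+.5-[x0,y0])*k).astype(int)],True,(255,0,255),1)
    cv2.imwrite(f"pics/{n}f.png",b)
    m=cv2.inRange(im[y0:y0+75,x0:x0+100],(0,110,110),(130,255,255))
    hs=cv2.cvtColor(np.ascontiguousarray(im[y0:y0+75,x0:x0+100]),cv2.COLOR_BGR2HSV);m=cv2.inRange(hs,(25,120,80),(45,255,255))
    M=cv2.moments(m,True);uv=[[M['m10']/M['m00']+x0,M['m01']/M['m00']+y0]]
    d=unproj(n,uv,.023)[0,:2]-p[:2];print(n,'coupon stage mm',(np.array([d@[c,q],d@[-q,c]])*1e3).round(1),M['m00'])
```

```text
True 8.73 px,dy mm [ 4.7 -0. ] tip 0.0181 Fstage [-5.26  0.51 11.18]
hold 9.03 px,dy mm [ 4.7 -0.1] tip 0.0181 Fstage [-3.98  0.07  9.85]
back 9.55 px,dy mm [-1.  -0.1] tip 0.019 Fstage [4.38 0.12 8.94]
up 10.72 px,dy mm [-1.1 -0. ] tip 0.0488 Fstage [-0.5   0.02 -0.53]
up 11.78 px,dy mm [-1.3 -0. ] tip 0.1384 Fstage [-0.17 -0.07  0.27]
clear 13.18 px,dy mm [-148.5   24.2] tip 0.1589 Fstage [ 0.53 -0.25 -0.89]
top coupon stage mm [21.2  1.7] 171.0
side coupon stage mm [22.6  0.9] 111.0
```

View pics/topf.png

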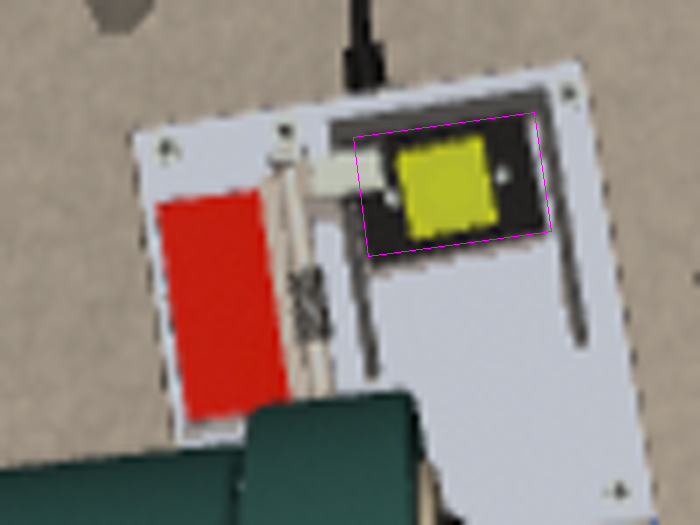

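View pics/sidef.png

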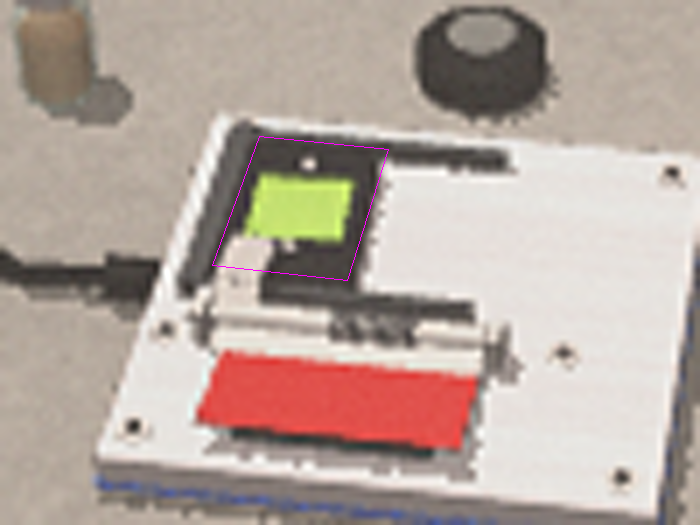

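The carrier lies at the outline of home with the nose on its margin. The trailing edge is at (372,262)–(550,235) in the top view, and the coupon gives x≈21–22.6 mm, y≈1–1.7 mm. A quick numeric check of squareness before handing in.

Run:
```python
from h import *
p=np.load('p.npy')
from scipy.ndimage import map_coordinates
for n in("top","side"):
    g=robot.grab_frame(n).max(2).astype(float)
    xs=np.arange(-8,16,.25)
    r=[]
    for y in range(-22,20,3):
        u=proj(n,S2W(p,np.c_[xs,np.full_like(xs,y),np.full_like(xs,21)]/1e3))
        v=map_coordinates(g,[u[:,1],u[:,0]],order=1)
        k=np.where((v[:-1]>100)&(v[1:]<=100))[0]
        r.append((y,xs[k[-1]] if len(k) else np.nan))
    r=np.array(r);ok=~np.isnan(r[:,1]);f=np.polyfit(r[ok,0],r[ok,1],1);print(n,'slope',f[0].round(3),'x0',f[1].round(1),r[:,1])
```

```text
top slope -0.062 x0 2.1 [3.5  3.5  2.75 3.   3.   2.5  2.25 2.25 2.25 1.5  1.5  1.75 1.25 1.  ]
side slope -0.08 x0 3.8 [6.   5.5  4.75 4.5  4.25 4.5  4.25 3.75 3.25 3.5  3.5  3.   2.5  2.5 ]
```

The trailing edge reads about 0.06–0.08 rad off square. I compare it with the plate and stop edges measured the same way, to rule out a bias in the stage yaw.

Run:
```python
from h import *
from scipy.ndimage import map_coordinates
p=np.load('p.npy')
def edge(n,g,lo,hi,z,ys):
    xs=np.arange(lo,hi,.25);r=[]
    for y in ys:
        u=proj(n,S2W(p,np.c_[xs,np.full_like(xs,y),np.full_like(xs,z)]/1e3))
        v=map_coordinates(g,[u[:,1],u[:,0]],order=1);d=np.abs(np.gradient(v));r.append((xs*d**2).sum()/(d**2).sum())
    r=np.array(r);f=np.polyfit(ys,r,1);return f.round(3),np.std(r-np.polyval(f,ys)).round(2)
for n in("top","side"):
    im=robot.grab_frame(n);g=im.max(2).astype(float)
    print(n,'trail',edge(n,g,-5,11,21,np.arange(-22,20,2)),'stopfar',edge(n,g,41,51,20,np.arange(-26,27,2)),'plate',edge(n,g,50,61,15,np.arange(-40,88,4)))
    m=cv2.inRange(cv2.cvtColor(im,cv2.COLOR_RGB2HSV),(25,120,80),(45,255,255))
    u=proj(n,S2W(p,[.022,0,.023]))[0].astype(int);m2=np.zeros_like(m);m2[u[1]-15:u[1]+15,u[0]-15:u[0]+15]=m[u[1]-15:u[1]+15,u[0]-15:u[0]+15]
    pts=cv2.findNonZero(m2)[:,0].astype(float);box=cv2.boxPoints(cv2.minAreaRect(pts.astype(np.float32)))
    W=unproj(n,pts,.023)[:,:2]-p[:2];c,s=np.cos(p[2]),np.sin(p[2]);W=np.c_[W@[c,s],W@[-s,c]]*1e3
    b=cv2.minAreaRect(W.astype(np.float32));print(' coupon rect',b)
im=robot.grab_frame("top")[:,:,::-1];u=proj("top",S2W(p,[.022,0,.02]))[0].astype(int)
cv2.imwrite("pics/z.png",cv2.resize(im[u[1]-20:u[1]+20,u[0]-25:u[0]+25],None,fx=14,fy=14,interpolation=cv2.INTER_LINEAR))
a=cv2.imread("pics/top0.png").max(2).astype(float);print('start trail',edge("top",a,-41,-26,21,np.arange(-22,22,2)),'start front',edge("top",a,0,8,21,np.arange(-24,-13,2)),'plate',edge("top",a,50,61,15,np.arange(-40,88,4)))
a=cv2.imread("pics/side0.png").max(2).astype(float);print('start trail',edge("side",a,-41,-26,21,np.arange(-22,22,2)),'plate',edge("side",a,50,61,15,np.arange(-40,88,4)))
```

```text
top trail (array([-0.011,  4.167]), np.float64(1.74)) stopfar (array([-1.5000e-02,  4.7113e+01]), np.float64(0.21)) plate (array([-7.0000e-03,  5.3488e+01]), np.float64(0.67))
 coupon rect ((21.224319458007812, 1.7567939758300781), (27.05983543395996, 26.659914016723633), 3.558793067932129)
side trail (array([-0.074,  4.788]), np.float64(1.74)) stopfar (array([-2.6000e-02,  4.8668e+01]), np.float64(0.41)) plate (array([2.2000e-02, 5.2869e+01]), np.float64(1.07))
 coupon rect ((22.546768188476562, 0.34830379486083984), (25.475772857666016, 23.28617286682129), 3.9951961040496826)
start trail (array([ 1.0000e-02, -3.2142e+01]), np.float64(1.63)) start front (array([0.056, 4.323]), np.float64(0.16)) plate (array([-7.0000e-03,  5.3466e+01]), np.float64(0.67))
start trail (array([-1.9000e-02, -3.2347e+01]), np.float64(1.12)) plate (array([1.9000e-02, 5.2934e+01]), np.float64(1.03))
```

View pics/z.png

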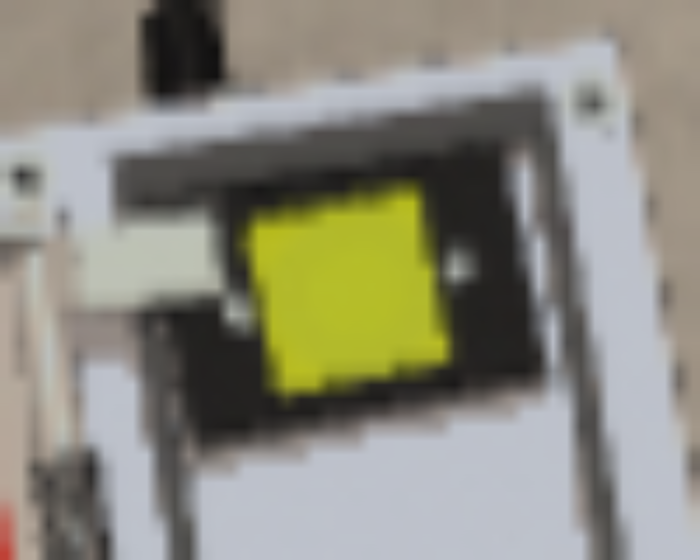

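Every cue (coupon 3.5–4°, white dots (237,312)–(458,265), wedge-shaped gap on the right) says the carrier is about 0.05–0.07 rad askew, with its clip-side half short of the stop. I'll hold the clip down again and push the lagging side (y≈+14) with a flat fingertip.

```bash
cat > fix.py <<'E'
import h
from h import *
p=np.load('p.npy');c,q=np.cos(p[2]),np.sin(p[2])
yp=.014;D=.070-yp;R=np.c_[[-c*-1,q,0],[-q,c,0],[0,0,-1.]];R[:,0]=np.cross(R[:,1],R[:,2])
def tgt(px,z):return S2W(p,[px-.008,yp+D/2,z+.019])[0]
def pr(t):
    s=robot.get_state();d=np.array(s['ee_pos'])-tgt(0,0);F=np.array(s['force'])
    print(t,round(s['time'],2),'px,dy mm',(np.array([d[:2]@[c,q],d[:2]@[-q,c]])*1e3).round(1),'tip',(d[2]*1e3).round(1),'F',np.round([F[:2]@[c,q],F[:2]@[-q,c],F[2]],1))
robot.gripper_to(D-.0125)
robot.move_ptp(tgt(-.007,.08),R)
for z,v in((.04,.1),(.0185,.03)):robot.move_linear(tgt(-.007,z),velocity=v,frame=R,threshold=25)
robot.pause(.2);pr('down')
for x in(-.002,.001,.003,.0045,.006,.0075):
    hit=robot.move_linear(tgt(x,.0185),velocity=.015,frame=R,threshold=15);robot.pause(.15);pr((x,hit))
    if abs(np.array(robot.get_state()['force'])[:2]@[c,q])>18:break
robot.pause(.2);pr('hold')
e=np.array(robot.get_state()['ee_pos']);e=e-.008*np.array([c,q,0]);e[2]=.0375
robot.move_linear(e,velocity=.02,frame=R);pr('back')
robot.move_linear(e+[0,0,.03],velocity=.03);robot.move_linear(e+[0,0,.12],velocity=.12)
robot.move_linear(e+[-.15,0,.14],velocity=.15);pr('clear')
im=robot.grab_frame("top")[:,:,::-1];u=proj("top",S2W(p,[.022,0,.02]))[0].astype(int)
cv2.imwrite("pics/z2.png",cv2.resize(im[u[1]-20:u[1]+20,u[0]-25:u[0]+25],None,fx=14,fy=14,interpolation=cv2.INTER_LINEAR))
for n in("top","side"):
    im=robot.grab_frame(n)
    m=cv2.inRange(cv2.cvtColor(im,cv2.COLOR_RGB2HSV),(25,120,80),(45,255,255))
    u=proj(n,S2W(p,[.022,0,.023]))[0].astype(int);m2=np.zeros_like(m);m2[u[1]-15:u[1]+15,u[0]-15:u[0]+15]=m[u[1]-15:u[1]+15,u[0]-15:u[0]+15]
    W=unproj(n,cv2.findNonZero(m2)[:,0],.023)[:,:2]-p[:2];W=np.c_[W@[c,q],W@[-q,c]]*1e3
    print(n,W.mean(0).round(1),cv2.minAreaRect(W.astype(np.float32)))
E
python3 fix.py
```

```text
down 16.36 px,dy mm [-7.  -0.3] tip 18.6 F [-2.8 -1.3  9.8]
(-0.002, False) 16.99 px,dy mm [-2.6 -0.2] tip 18.3 F [-5.8 -0.5 11. ]
(0.001, False) 17.49 px,dy mm [ 0.4 -0.2] tip 18.3 F [-6.2 -0.4 10.1]
(0.003, False) 17.93 px,dy mm [ 2.3 -0.1] tip 18.3 F [-6.9 -0.2  9.2]
(0.0045, False) 18.32 px,dy mm [ 3.8 -0.1] tip 18.3 F [-6.4 -0.8  9.3]
(0.006, False) 18.73 px,dy mm [ 4.4 -0.1] tip 18.1 F [-11.6   0.5  12.8]
(0.0075, False) 19.12 px,dy mm [ 4.7 -0.2] tip 18.0 F [-21.    0.9  21.7]
hold 19.32 px,dy mm [ 4.7 -0.1] tip 18.0 F [-19.9   0.6  20.7]
back 20.02 px,dy mm [-1.6 -0.2] tip 19.3 F [4.8 0.3 8. ]
clear 23.23 px,dy mm [-150.8   24.2] tip 158.4 F [ 0.   0.4 -1.7]
top [22.1  1.2] ((22.221548080444336, 1.1877708435058594), (27.158042907714844, 27.030677795410156), 1.6657254695892334)
side [23.6  0.3] ((23.490619659423828, 0.14678478240966797), (25.306013107299805, 23.103458404541016), 0.9891743063926697)
```

View pics/z2.png

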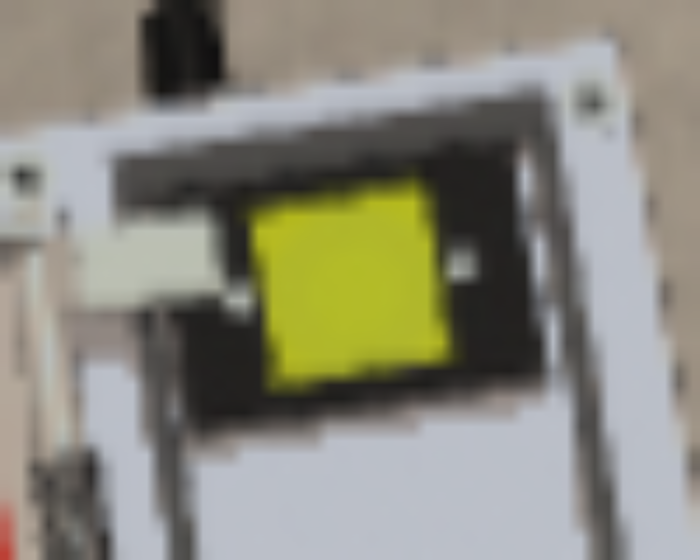

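The carrier is now square: its trailing edge is parallel to the stop, the gap along the right rail is even, and the dots are at (238,298) and (460,265). It reached a firm stop at about 20 N. The clip nose rests on the margin at (150,255) and the hand is clear.

```bash
python3 -c "
from rig import robot
robot.sign_off();print(robot.get_state()['time'])"
```

```text
the job is handed in; nothing more can be done
the job is handed in; nothing more can be done
```

The carrier is loaded, the clip is down on it, and the job is handed in. The last clock reading before hand-in was about 23 s of the 38 s allowed.

- **First pass:** I pressed the thumb plate down with about 8.5 N and pushed the carrier under the nose until it met resistance. I then backed off and lifted the hand clear.
- **Correction:** The check pictures showed the carrier about 0.05–0.07 rad askew, with the clip side short of the stop. I held the clip down again and pushed that side to a firm stop at about 20 N, then released and moved clear.
- **Last checks:** The coupon centre read x 22.1 mm in the top view and 23.6 mm in the side view, against a target of 22. Across the lane it read y 0.3–1.2 mm. The carrier is within about 0.02 rad of square, and the nose is resting on its margin.
- **Limits of the checks:** The two views differ by about 1.5 mm, consistent with the calibration error. The clip angle was judged only from the pictures. I took no final measurement of the vials or dust cap, but the hand stayed clear of them.

I viewed 10 pictures, which is the whole budget.

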